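# Clear the desiccator lid, break its seal and hold it ajar

## Robot

A 7-joint arm with a two-finger parallel gripper is mounted at the origin on the work surface. World frame = base frame: x ahead of the robot, y to its left, z up, the work surface at z = 0. Lengths are in m, angles in rad, forces in N, time in s.
With the tool pointing down it reaches from about 0.35 to 0.9 m from the base axis. Payload 19.9 kg.
Tool frame: the origin (TCP) lies at the very end of the fingers, on their centre line; the grasp point (between the pads) lies 19 mm behind it (grip_point_offset is the distance from the TCP to the grasp point, in m); z points along the fingers, y is the line along which they close (so a half turn about z gives the same grasp; the last joint's range is limited). The gripper opens to 85 mm and grips with 20 to 120 N. Pads are 22 mm wide; open, the fingers measure 114 mm over their backs; the gripper's body (76 mm by 85 mm) begins 54 mm behind the grasp point. The pads swing forward as they close: fully open they stand 13 mm farther back than shut.
Start: joints at [-1.183, 0.417, -0.01, 1.614, 0.005, 1.111, -0.053], TCP at [0.26, 0.568, 0.231] pointing down, gripper open.
Joint ranges: [-2.81, 2.81], [-0.39, 2.02], [-1.27, 1.25], [0.06, 2.57], [-1.19, 4.33], [0.19, 2], [-2.82, 2.82]. Speed limits (rad/s): [1.89, 1.89, 2.39, 2.39, 3.01, 3.01, 3.01].

## Interface

Orientations are given as a unit quaternion [w, x, y, z].
In Python, from bench import * gives the robot as it stands.
- The arm moves only by the shell command python3 -m crank 'ROWS'. ROWS is JSON, a list of rows, each an object with "translation": the shift along the tool's x, y, z in units of 50 mm (1.0 is 50 mm), a list of three; "turn": the turn, a rotation vector about the tool's x, y, z in units of 5 degrees (1.0 is 5 degrees), a list of three; "gripper": the closure, from 0 (fully open) to 1 (shut). In form: [{"translation": [dx, dy, dz], "turn": [rx, ry, rz], "gripper": gripper}, ...]. A call has 1 to 20 rows; each row shifts and turns the commanded pose from where the row before left it, along the tool's axes as they then stand; what a row does not reach is not made up. A row lasts 1/8 s, in which the tool goes at most 62.5 mm and 10.7 degrees, less where a joint would pass 70% of its speed; a pose out of reach is approached as far as the arm can. A call is refused whole if a number of a shift passes 1 or a number of a turn 1, either way. A call with a gripper value outside its range is refused whole. The fingers move at their own pace and stop on an object; the grip force is fixed at half the most. Time passes only in rows, so rows that do not move let the fingers close. It gives the time, the measured TCP pose, the force, the opening and the grip force at its end, in the units of the state.
- observe(): the state, without advancing time (a new reading comes with each control period).
- camera(name): name is "side" or "top" or "wrist"; returns the picture (420x560x3 uint8, red, green, blue); there is no depth.
- camera_info(name): a dict with "fovy" (degrees; the focal length in pixels is half the picture's height over the tangent of half this angle, whatever the lens; pixels are square), "cx", "cy" (the principal point, pixels), "dist_coeffs" ([k1, k2, p1, p2, k3] as OpenCV has them; the pictures are not rectified), "xyz" and "orientation" of the camera in the world; the wrist camera has in their place "tool_from_camera" (4x4, takes a point from camera to tool coordinates, whose origin is the TCP and whose axes are the flange's). Camera axes: x right, y up, looking along -z (the intrinsics and any distortion apply to the point x, -y, -z); pixel columns grow to the right and rows downward; lengths in m; the calibration is good to about 2 mm. A picture is of the moment at which its call begins: read the wrist's pose just before it. camera_info takes no time and is no camera call.
- job_done(): hands the job in; it is judged then, once.
Trained networks look in the newest picture that a camera, given by its name, has taken for a name from the list of things; names that differ only in an ending like _2 or _b are one class to them, and where a whole thing is asked for, a point or a joint stands for the part that bears it (a point fixed in the world has none). Each returns a list of dicts, best first, with "p" (0 to 1); they miss things now and then, are a little off and sometimes report something else, mostly with a low value. They report only what shows in the picture. A call takes as long as a camera call. They do not tell look-alikes from the thing itself.
- recognise(camera, thing): "extent" ([left, top, width, height] in pixels, round what is visible of it).
- outline_of(camera, thing): "pixels" (420x560 bool, what is visible of it) and "extent" ([left, top, width, height] in pixels, round what is visible of it).
- pinpoint(camera, thing): "location" ([column, row] in pixels: a listed point, or the origin of a listed thing).
The state is a dict: "time": time; "joint_positions": joint angles; "qvel": joint speeds; "joint_torque": joint torques, N m; "ee_pos": TCP position; "tool_rot": TCP orientation; "contact_force": force on the tool from outside, world axes, zero at the start; "torque": the same for the moment, N m; "grip_width": opening from 0.0 (shut) to 1.0 (fully open); "finger_force": force on a finger pad.
Only numpy, scipy, OpenCV 4.12 (cv2) and the standard library are available. Lean on these libraries where they do the work, as an engineer would, in place of code of your own. Each camera call takes 0.05 s, during which the arm holds its last target. There are 200 camera calls.

## Task

The dried clay pieces have cooled in the desiccator and its lid is stuck fast in its rubber seal. First take the pressed piece that somebody left standing on the lid and set it down, not dropped, upright on the wooden ware board with the other two; then pull the lid free by its handle without letting it fly open, and finish still holding it by the handle, steady, with a gap of about 3 cm at the front edge so that air can seep in slowly. Leave everything else where it stands.

Things in the scene. Friction and masses are not known exactly. Their poses are not given: they have to be found in the camera images.
- desiccator: Heavy steel desiccator box that does not move, 240 mm (x) by 260 mm (y), 114 mm high to the top of its black gasket, with a clear hinged lid. Origin at the centre of its underside; -x is the front (dial, handle), +x the hinge side, z up. The shut lid's top face is 124 mm above the origin. A small brass vent cock (not used) sticks out 30 mm on the +y side. More pieces are fixed inside.
- lid: Clear lid, 256 by 270 by 10 mm, hinged at the back; swings up about the desiccator's y. Origin on the hinge axis, axes as the desiccator's when shut. With handle about 0.7 kg; let go, it falls back on the seal. Pulling up at the handle takes a peak of 14 to 23 N, weight included, in the first 4 mm of lift; the seal is clear by 9 mm, then only the weight is left, about 3 to 6 N. Grip firmly.
- handle_bar (a point): Middle of the lid's dark steel bow handle, on the centre line of its round bar, 12 mm thick, along the lid's y: the point to grip, fingers closing across the bar (along the desiccator's x). The bar is straight for 50 mm either side, then bends down into its legs; 26 mm is free under it. Shut, it is 92 mm to the front of the desiccator's origin and 156 mm above it.
- lid_hinge (a point): Point on the lid's hinge axis, which runs along the desiccator's y: 132 mm behind the desiccator's origin, 115 mm above it. The handle bar swings about it at a radius of 228 mm.
- lid_front_edge (a point): Middle of the lower front edge of the lid, 264 mm from the hinge axis, 132 mm to the front of the desiccator's origin. Shut, it is 114 mm above the origin; the gap at the front is its height above that. A gap of 30 mm is a lid angle of 0.114 rad.
- piece: The pressed clay piece standing on the lid: a grey-brown bell 64 mm tall, foot 76 mm in diameter, tapering to a straight round neck 42 mm in diameter from 38 mm height to the flat top, with a dark bore in the top. About 0.22 kg. Origin at the centre of its underside, z up along its axis. It stands near the middle of the lid, 90 to 130 mm behind the handle bar.
- ware_board: Wooden ware board that does not move, 240 mm (x) by 200 mm (y) by 18 mm thick. Origin at the centre of its underside, z up. The half with negative x is empty; the other two pieces stand in the half with positive x.
- piece_b: Another clay piece like the first, standing on the ware board. Origin at the centre of its underside.
- piece_c: Another clay piece like the first, standing on the ware board. Origin at the centre of its underside.
- balance: White bench balance that does not move, 200 by 180 mm, round steel pan at 60 mm height. Origin at the centre of its underside.
- ring: Steel forming ring on the balance's pan, 80 mm outer and 54 mm inner diameter, 32 mm high. Origin at the centre of its underside.
- knife: Palette knife lying on the table behind the balance (+x), 255 mm long along its x, 14 mm high: wooden handle to -x. Origin near the middle, on the table.
- grease_jar: White grease jar with a yellow cap, 56 mm in diameter, 55 mm high, on the robot's side of the table. Origin at the centre of its underside.
- brush: Brush lying on the table in front of the balance (-x). Origin on the table.
- oil_can: Grey plastic bottle with a red cap, 64 mm in diameter, 130 mm high, standing behind the ware board (+x). Origin at the centre of its underside.
Mind the look-alikes: they are no part of the job. What is shaped like the piece but purple is not meant.

How it is judged:
On the way, in this order (a step that is already met when the one before it is completed fails the run):
1. the piece from the lid stands upright on the ware board, let go, while the lid is still shut (contact force between the fingers and piece below 0.05 N and x of piece in the frame of ware_board between -0.115 and 0.115 m and y of piece in the frame of ware_board between -0.095 and 0.095 m and z of piece in the frame of ware_board between 0.014 and 0.022 m and angle between piece's own z axis and vertical below 0.1 rad and linear speed of piece below 0.03 m/s and z of lid_front_edge in the frame of desiccator below 0.119 m), for 0.2 s.
2. the lid is broken free of its seal, pulled by the handle (z of lid_front_edge in the frame of desiccator above 0.124 m and contact force between the fingers and lid above 1 N and distance between the grasp point and handle_bar below 0.05 m), for 0.1 s.
At the end, for the whole second after the job is handed in: The fingers hold the lid (over 1 N, tool within 50 mm of the bar's middle), steady under 0.06 rad/s, with a front gap of 18 to 44 mm; the piece stands let go, upright within 0.1 rad and at rest on the ware board (centre over the board, foot flat on it) (z of lid_front_edge in the frame of desiccator between 0.132 and 0.158 m and angular speed of lid below 0.06 rad/s and contact force between the fingers and lid above 1 N and distance between the grasp point and handle_bar below 0.05 m and contact force between the fingers and piece below 0.05 N and x of piece in the frame of ware_board between -0.115 and 0.115 m and y of piece in the frame of ware_board between -0.095 and 0.095 m and z of piece in the frame of ware_board between 0.014 and 0.022 m and angle between piece's own z axis and vertical below 0.1 rad and linear speed of piece below 0.03 m/s); the arm keeps its last pose, push and grip.
It fails at once if the lid flies open: a gap of more than 75 mm at the front edge (z of lid_front_edge in the frame of desiccator above 0.189 m).
It fails at once if the piece is dropped (falls free from more than about 25 mm) (linear speed of piece above 0.7 m/s and contact force between the fingers and piece below 0.02 N).
It fails at once if the piece is tipped over (angle between piece's own z axis and vertical above 0.7 rad).
It fails at once if another piece on the ware board is pushed more than 15 mm or toppled (distance of any of piece_b, piece_c from where it was at the start of the episode above 0.015 m or angle between any of piece_b, piece_c's own z axis and vertical above 0.3 rad).
It fails at once if the ring, knife, jar, brush or bottle is moved by more than 20 mm (distance of any of ring, knife, grease_jar, brush, oil_can from where it was at the start of the episode above 0.02 m).
It also fails if it takes over 51 s, if anything falls off the work surface, if the arm or the gripper's body presses on something with over 40 N, if the wrist force passes 120 N, or if a joint passes its speed limit or range.

## Working session

There is one attempt and no reset: what is moved stays moved. The work goes in short steps, Python scripts to look and compute and a shell command to move; the robot and the scene stay as the last step left them, time stands still between calls to the robot, and variables do not carry over. Pictures are saved under pics/ and viewed, at most 10 in all, crops included, and the job is handed in when it is done.

```bash
mkdir -p pics
cat > h.py <<'E'
from bench import *
import numpy as np, cv2
from scipy.spatial.transform import Rotation as R
def q2R(q): return R.from_quat([q[1],q[2],q[3],q[0]]).as_matrix()
def cam(name):
    i=camera_info(name); f=210/np.tan(np.radians(i['fovy'])/2)
    K=np.array([[f,0,i['cx']],[0,f,i['cy']],[0,0,1.]]); d=np.array(i['dist_coeffs'],float)
    if name=='wrist':
        s=observe(); T=np.eye(4); T[:3,:3]=q2R(s['tool_rot']); T[:3,3]=s['ee_pos']; T=T@np.array(i['tool_from_camera'])
        return K,d,T[:3,:3],T[:3,3]
    return K,d,q2R(i['orientation']),np.array(i['xyz'])
def ray(c,px):
    K,d,Rm,t=c; u=cv2.undistortPoints(np.array([[px]],float),K,d)[0,0]
    return t,Rm@np.array([u[0],-u[1],-1])
def atz(c,px,z):
    t,v=ray(c,px); return t+v*(z-t[2])/v[2]
def proj(c,P):
    K,d,Rm,t=c; p=(np.array(P)-t)@Rm*[1,-1,-1]
    return cv2.projectPoints(p.reshape(-1,1,3),np.zeros(3),np.zeros(3),K,d)[0].reshape(-1,2)
def save(im,n): cv2.imwrite(n,im[:,:,::-1])
E
python3 - <<'E'
from h import *
for n in('top','side'):
    im=camera(n); save(im,f'pics/{n}0.png'); c=cam(n); print(n,c[3],np.round(c[2],2).tolist())
    for t in ['desiccator','handle_bar','lid_hinge','lid_front_edge','piece','ware_board','balance','oil_can','grease_jar']:
        print(t,[(np.round(r['location']).tolist(),round(r['p'],2)) for r in pinpoint(n,t)])
s=observe();print(s)
E
```

```text
top [ 0.45576573 -0.00988999  1.09488873] [[0.0, 1.0, -0.09], [-1.0, 0.0, 0.02], [0.02, 0.09, 1.0]]
desiccator []
handle_bar [([406.0, 271.0], 0.56)]
lid_hinge [([385.0, 176.0], 0.8), ([262.0, 136.0], 0.73)]
lid_front_edge [([404.0, 277.0], 0.62)]
piece [([285.0, 169.0], 0.94), ([401.0, 213.0], 0.88), ([244.0, 172.0], 0.58), ([348.0, 153.0], 0.56)]
ware_board [([267.0, 198.0], 0.6)]
balance [([151.0, 230.0], 0.73)]
oil_can [([263.0, 139.0], 0.72), ([136.0, 279.0], 0.64)]
grease_jar [([144.0, 227.0], 0.59), ([267.0, 254.0], 0.55), ([243.0, 171.0], 0.22)]
side [ 0.09606841 -0.62573104  0.61154354] [[0.79, 0.35, -0.5], [-0.61, 0.43, -0.66], [-0.01, 0.83, 0.55]]
desiccator []
handle_bar [([327.0, 295.0], 0.57), ([332.0, 211.0], 0.21)]
lid_hinge [([399.0, 249.0], 0.85)]
lid_front_edge [([307.0, 330.0], 0.64), ([377.0, 274.0], 0.24)]
piece [([375.0, 278.0], 0.89), ([327.0, 225.0], 0.8), ([294.0, 207.0], 0.71), ([469.0, 308.0], 0.67), ([391.0, 261.0], 0.67)]
ware_board [([293.0, 237.0], 0.97), ([239.0, 264.0], 0.62)]
balance [([202.0, 199.0], 0.8), ([290.0, 235.0], 0.46)]
oil_can [([334.0, 213.0], 0.7)]
grease_jar [([239.0, 262.0], 0.75), ([160.0, 208.0], 0.66)]
{'time': 1.0, 'joint_positions': array([-1.18353014,  0.41736514, -0.01031155,  1.61361654,  0.0047236 ,
        1.11070069, -0.05299837]), 'qvel': array([ 0.00044686,  0.00172218, -0.00017377,  0.00158569, -0.00018237,
       -0.00035438, -0.00030921]), 'joint_torque': array([ 2.07781246e-03, -8.64250660e+01,  6.78740144e-01, -4.35191846e+01,
        1.91523309e-02,  2.53106278e-03, -6.17470823e-05]), 'ee_pos': array([0.25982982, 0.56840268, 0.23127485]), 'tool_rot': array([ 2.06277964e-05,  2.12732072e-01,  9.77110569e-01, -3.66335941e-05]), 'contact_force': array([0.14258486, 0.06323216, 0.07498278]), 'torque': array([0.00316347, 0.02430829, 0.00057505]), 'finger_force': 0.0, 'grip_width': 1.003862903542292}
```

View pics/top0.png

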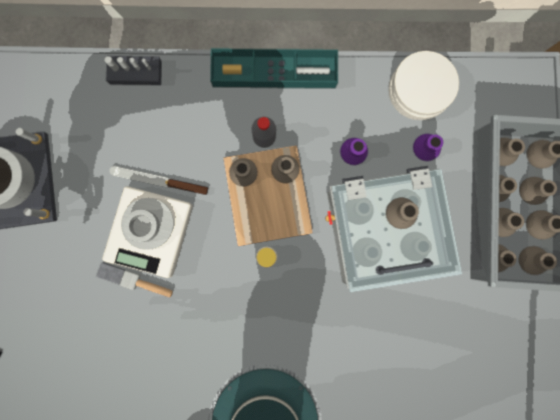

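View pics/side0.png

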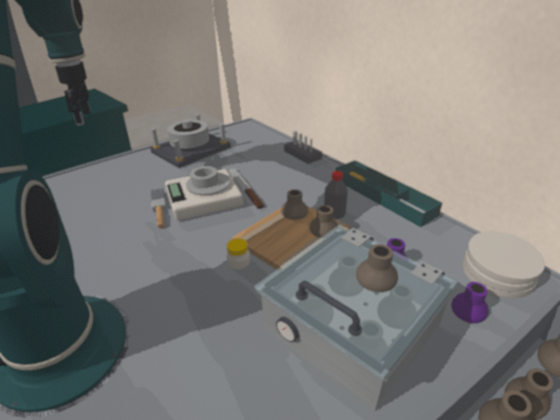

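The top view shows the brown piece on the clear lid at (402,212), with the handle bar running from (380,270) to (429,263). The board is around (267,198), with its empty half nearer the robot.

Bell-shaped candidates in the top view:
- **(402,212):** brown and on the lid. This one fits the description.
- **(285,168) and (243,172):** on the board.
- **(354,151) and (428,147):** purple.
- **Tray at the right:** brown pieces, not on the lid.
- **Inside the box:** pale shapes under the lid.

I'll check the first one in an enlarged crop.

Run:
```python
from h import *
im=cv2.imread('pics/top0.png')[130:300,210:470]
cv2.imwrite('pics/crop.png',cv2.resize(im,None,fx=3,fy=3,interpolation=cv2.INTER_CUBIC))
im=cv2.imread('pics/side0.png')[190:390,230:490]
cv2.imwrite('pics/crops.png',cv2.resize(im,None,fx=3,fy=3,interpolation=cv2.INTER_CUBIC))
```

```text
(no output)
```

View pics/crop.png

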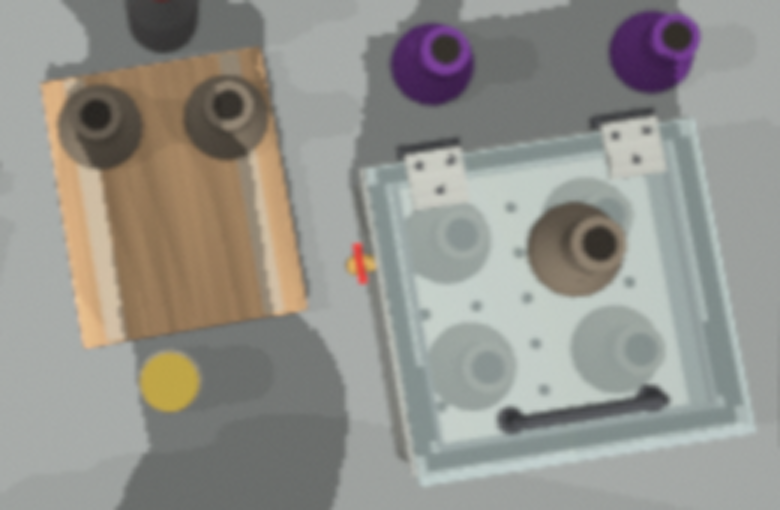

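View pics/crops.png

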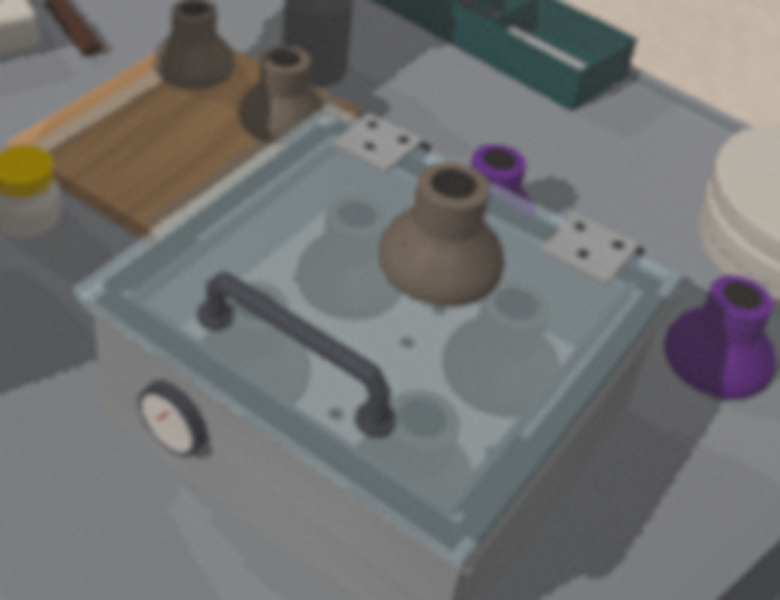

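The crops confirm it: a brown bell stands on the lid, with its bore at about (410,211) in the top view and (382,251) in the side view. The purple ones stand on the table behind. Next I fit the poses.

```bash
cat > fit.py <<'E'
from h import *
from scipy.optimize import least_squares
T=lambda p:(np.array(p)+.5)/3-.5+[210,130]
S=lambda p:(np.array(p)+.5)/3-.5+[230,190]
ct,cs=cam('top'),cam('side')
def place(v,P):
    c,s=np.cos(v[2]),np.sin(v[2]);P=np.array(P); return P@np.array([[c,s,0],[-s,c,0],[0,0,1]])+[v[0],v[1],0]
L=[[-.132,.135,.124],[-.132,-.135,.124],[.124,-.135,.124],[.124,.135,.124]]
tl=T([[418,484],[753,430],[692,122],[362,170]]); sl=S([[78,290],[465,548],[680,285],[330,108]])
f=lambda v:np.r_[(proj(ct,place(v,L))-tl).ravel(),(proj(cs,place(v,L))-sl).ravel()]
r=least_squares(f,[.45,-.3,.1]);d=r.x;print('desic',d,np.round(r.fun,1))
print('bar',place(d,[[-.092,0,.156]]), proj(ct,place(d,[[-.092,.05,.156],[-.092,-.05,.156]])),proj(cs,place(d,[[-.092,.05,.156],[-.092,-.05,.156]])), (np.array([[217,277],[370,365]])/3+[230,190]))
B=[[-.12,.1,.018],[-.12,-.1,.018],[.12,-.1,.018],[.12,.1,.018]]
tb=T([[88,348],[308,308],[262,47],[40,83]])
g=lambda v:(proj(ct,place(v,B))-tb).ravel()
r=least_squares(g,[.55,0,.1]);b=r.x;print('board',b,np.round(r.fun,1))
def pt(z,a,bb=None):
    h=lambda v:np.r_[(proj(ct,[[v[0],v[1],z]])-T([a])).ravel(), (proj(cs,[[v[0],v[1],z]])-S([bb])).ravel()if bb else []]
    r=least_squares(h,[.5,0]);return r.x,np.round(r.fun,1)
def loc(v,p): c,s=np.cos(v[2]),np.sin(v[2]); q=p-v[:2]; return np.array([c*q[0]+s*q[1],-s*q[0]+c*q[1]])
p=pt(.188,[600,244],[456,184]);print('piece',p,loc(d,p[0]))
for a,bb in(([96,115],[196,10]),([228,104],[285,58])): q=pt(.082,a,bb);print('b/c',q,loc(b,q[0]))
q=pt(.055,[170,381],[23,163]);print('jar',q)
print('empty centre',place(b,[[-.06,0,.018]]))
E
python3 fit.py
```

```text
desic [ 0.49737897 -0.31132163  0.15913479] [ 0.1  0.7  1.   0.7  0.5 -2.3  0.5 -1.3 -2.1 -1.6 -0.8  3.7  1.3 -3.6
 -0.4 -2.4]
bar [[ 0.40654141 -0.32590032  0.156     ]] [[385.44665839 269.85402827]
 [428.34801839 263.01932857]] [[304.31038142 283.10423895]
 [353.33378608 314.0801987 ]] [[302.33333333 282.33333333]
 [353.33333333 311.66666667]]
board [ 0.58707144 -0.00666441  0.17866801] [-0.8  0.4  0.7  0.4 -0.2 -0.7  0.2 -0.1]
piece (array([ 0.53169391, -0.324948  ]), array([ 0.1, -0.2, -0.2,  0.1])) [ 0.03172208 -0.01889187]
b/c (array([0.64689224, 0.05842229]), array([ 0.3, -0.1, -0.3, -0.3])) [0.07043566 0.05341932]
b/c (array([ 0.65631209, -0.0510711 ]), array([-0.1,  0.1,  0.1,  0. ])) [ 0.06024652 -0.05600517]
jar (array([ 0.42495901, -0.00374959]), array([ 0.1, -0.1, -0.1, -0. ]))
empty centre [[ 0.52802656 -0.01732755  0.018     ]]
```

```bash
python3 -m crank '[{"translation":[0,0,-0.12],"turn":[0,0,1],"gripper":0},{"translation":[0,0,-0.12],"turn":[0,0,1],"gripper":0},{"translation":[0,0,-0.12],"turn":[0,0,1],"gripper":0},{"translation":[0,0,-0.12],"turn":[0,0,1],"gripper":0},{"translation":[0,0,-0.12],"turn":[0,0,1],"gripper":0},{"translation":[0,0,-0.12],"turn":[0,0,1],"gripper":0},{"translation":[0,0,-0.12],"turn":[0,0,1],"gripper":0},{"translation":[0,0,-0.12],"turn":[0,0,1],"gripper":0},{"translation":[0,0,-0.12],"turn":[0,0,1],"gripper":0},{"translation":[0,0,-0.12],"turn":[0,0,1],"gripper":0},{"translation":[0,0,-0.12],"turn":[0,0,1],"gripper":0},{"translation":[0,0,-0.12],"turn":[0,0,0.26],"gripper":0}]'
python3 -m crank '[{"translation":[-0.92,0.13,0],"turn":[0,0,0],"gripper":0},{"translation":[-0.92,0.13,0],"turn":[0,0,0],"gripper":0},{"translation":[-0.92,0.13,0],"turn":[0,0,0],"gripper":0},{"translation":[-0.92,0.13,0],"turn":[0,0,0],"gripper":0},{"translation":[-0.92,0.13,0],"turn":[0,0,0],"gripper":0},{"translation":[-0.92,0.13,0],"turn":[0,0,0],"gripper":0},{"translation":[-0.92,0.13,0],"turn":[0,0,0],"gripper":0},{"translation":[-0.92,0.13,0],"turn":[0,0,0],"gripper":0},{"translation":[-0.92,0.13,0],"turn":[0,0,0],"gripper":0},{"translation":[-0.92,0.13,0],"turn":[0,0,0],"gripper":0},{"translation":[-0.92,0.13,0],"turn":[0,0,0],"gripper":0},{"translation":[-0.92,0.13,0],"turn":[0,0,0],"gripper":0},{"translation":[-0.92,0.13,0],"turn":[0,0,0],"gripper":0},{"translation":[-0.92,0.13,0],"turn":[0,0,0],"gripper":0},{"translation":[-0.92,0.13,0],"turn":[0,0,0],"gripper":0},{"translation":[-0.92,0.13,0],"turn":[0,0,0],"gripper":0},{"translation":[-0.92,0.13,0],"turn":[0,0,0],"gripper":0},{"translation":[-0.92,0.13,0],"turn":[0,0,0],"gripper":0},{"translation":[-0.92,0.13,0],"turn":[0,0,0],"gripper":0},{"translation":[-0.92,0.13,0],"turn":[0,0,0],"gripper":0}]'
python3 - <<'E'
from h import *
c=cam('wrist');im=camera('wrist');save(im,'pics/w1.png')
print(observe()['ee_pos'],c[3],np.round(c[2],2).tolist(), observe()['joint_positions'])
print(camera_info('wrist')['tool_from_camera'])
print('pred bore',proj(c,[[.5317,-.3249,.188]]),'bar',proj(c,[[.4065,-.3259,.156]]))
for t in('piece','handle_bar'): print(t,[(np.round(r['location']).tolist(),round(r['p'],2)) for r in pinpoint('wrist',t)])
E
```

```text
time: 2.5
ee_pos: [0.2598, 0.5684, 0.3035]
tool_rot: [0.0, 0.649, 0.761, -0.0]
contact_force: [0.0, -0.2, -0.7]
grip_width: 0.998
finger_force: 0.0
time: 5.0
ee_pos: [0.5348, -0.3206, 0.3032]
tool_rot: [-0.0, 0.648, 0.762, 0.0]
contact_force: [0.7, 1.0, 0.4]
grip_width: 0.999
finger_force: 0.0
[ 0.534208   -0.32575605  0.30289327] [ 0.5214801  -0.23984254  0.44473191] [[0.99, -0.15, -0.05], [0.16, 0.93, 0.32], [-0.0, -0.32, 0.95]] [-0.11003572  0.47575683  0.86253747  1.5469095  -0.36801196  1.28941492
  0.95788748]
[[-9.25731117e-04  9.46728715e-01  3.22030874e-01  8.18522471e-02]
 [ 9.99999571e-01  8.79404513e-04  2.89330071e-04 -1.14825885e-04]
 [-9.27831856e-06  3.22031004e-01 -9.46729123e-01 -1.41501251e-01]
 [ 0.00000000e+00  0.00000000e+00  0.00000000e+00  1.00000000e+00]]
pred bore [[280.86424646 205.15098798]] bar [[125.60216911 169.6984057 ]]
piece [([413.0, 264.0], 0.89), ([282.0, 184.0], 0.71), ([446.0, 110.0], 0.6)]
handle_bar [([123.0, 172.0], 0.75)]
```

View pics/w1.png

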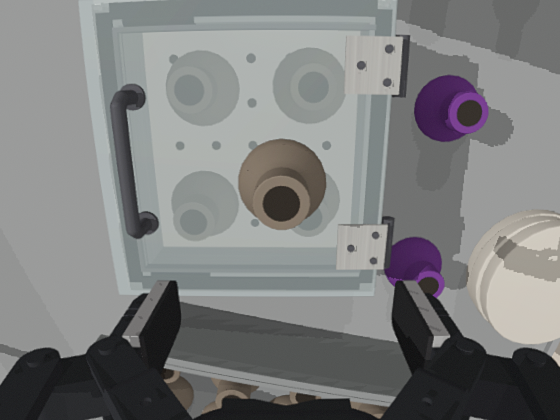

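The wrist view shows the bore at (281,204), against a prediction of (281,205). The bar's middle is at about (126,168), against (126,170), so the fit holds. I'll descend and grip the neck.

```bash
python3 -m crank '[{"translation":[0.02,-0.05,0.4],"turn":[0,0,0],"gripper":0},{"translation":[0,0,0.5],"turn":[0,0,0],"gripper":0},{"translation":[0,0,0.5],"turn":[0,0,0],"gripper":0},{"translation":[0,0,0.5],"turn":[0,0,0],"gripper":0},{"translation":[0,0,0.4],"turn":[0,0,0],"gripper":0},{"translation":[0,0,0.3],"turn":[0,0,0],"gripper":0},{"translation":[0,0,0.22],"turn":[0,0,0],"gripper":0},{"translation":[0,0,0],"turn":[0,0,0],"gripper":0},{"translation":[0,0,0],"turn":[0,0,0],"gripper":1},{"translation":[0,0,0],"turn":[0,0,0],"gripper":1},{"translation":[0,0,0],"turn":[0,0,0],"gripper":1},{"translation":[0,0,0],"turn":[0,0,0],"gripper":1},{"translation":[0,0,0],"turn":[0,0,0],"gripper":1},{"translation":[0,0,0],"turn":[0,0,0],"gripper":1}]'
```

```text
time: 6.9
ee_pos: [0.5319, -0.3189, 0.1631]
tool_rot: [0.001, 0.649, 0.761, 0.0]
contact_force: [-1.0, 1.9, 6.9]
grip_width: 0.474
finger_force: 60.2
```

```bash
python3 -m crank '[{"translation":[0,0,-0.1],"turn":[0,0,0],"gripper":1},{"translation":[0,0,-0.2],"turn":[0,0,0],"gripper":1},{"translation":[0,0,-0.3],"turn":[0,0,0],"gripper":1},{"translation":[0,0,-0.4],"turn":[0,0,0],"gripper":1},{"translation":[0,0,-0.2],"turn":[0,0,0],"gripper":1},{"translation":[0,0,0],"turn":[0,0,0],"gripper":1}]'
python3 - <<'E'
from h import *
c=cam('wrist');im=camera('wrist');save(im,'pics/w2.png')
s=observe();print(s['ee_pos'],s['contact_force'],s['tool_rot'],s['grip_width'])
E
```

```text
time: 7.65
ee_pos: [0.5319, -0.3189, 0.2232]
tool_rot: [0.001, 0.649, 0.761, 0.0]
contact_force: [-0.4, -0.4, -3.6]
grip_width: 0.475
finger_force: 60.8
[ 0.53166657 -0.31858775  0.22246443] [ 0.79068733 -0.41271656 -2.87662552] [1.55461263e-04 6.48489809e-01 7.61223311e-01 1.17270002e-04] 0.47383677125072043
```

View pics/w2.png

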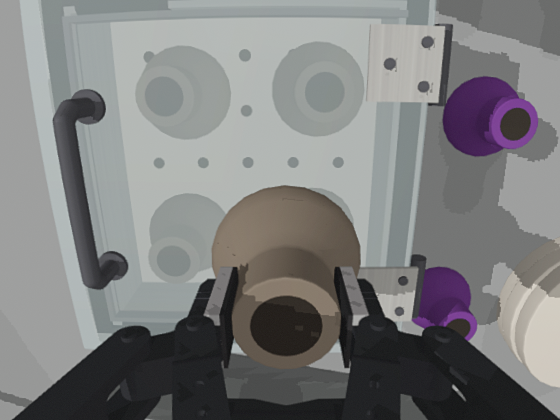

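The piece is held upright between the pads, with its bore at (287,325). Now I carry it to the board.

```bash
python3 -m crank '[{"translation":[0.2,0.03,0],"turn":[0,0,0],"gripper":1},{"translation":[0.4,0.06,0],"turn":[0,0,0],"gripper":1},{"translation":[0.6,0.08,0],"turn":[0,0,0],"gripper":1},{"translation":[0.6,0.09,0],"turn":[0,0,0],"gripper":1},{"translation":[0.6,0.09,0],"turn":[0,0,0],"gripper":1},{"translation":[0.6,0.09,0],"turn":[0,0,0],"gripper":1},{"translation":[0.6,0.09,0],"turn":[0,0,0],"gripper":1},{"translation":[0.6,0.09,0],"turn":[0,0,0],"gripper":1},{"translation":[0.6,0.09,0],"turn":[0,0,0],"gripper":1},{"translation":[0.5,0.08,0],"turn":[0,0,0],"gripper":1},{"translation":[0.4,0.06,0],"turn":[0,0,0],"gripper":1},{"translation":[0.3,0.04,0.1],"turn":[0,0,0],"gripper":1},{"translation":[0.08,0,0.3],"turn":[0,0,0],"gripper":1},{"translation":[0,0,0.5],"turn":[0,0,0],"gripper":1},{"translation":[0,0,0.5],"turn":[0,0,0],"gripper":1},{"translation":[0,0,0.5],"turn":[0,0,0],"gripper":1},{"translation":[0,0,0.5],"turn":[0,0,0],"gripper":1},{"translation":[0,0,0.3],"turn":[0,0,0],"gripper":1},{"translation":[0,0,0.2],"turn":[0,0,0],"gripper":1},{"translation":[0,0,0],"turn":[0,0,0],"gripper":1}]'
python3 - <<'E'
from h import *
s=observe();print(s['ee_pos'],s['contact_force'],s['tool_rot'],s['grip_width'])
save(camera('side'),'pics/s2.png')
E
```

```text
time: 10.2
ee_pos: [0.5271, -0.0118, 0.077]
tool_rot: [-0.0, 0.649, 0.761, -0.0]
contact_force: [0.5, -0.1, -1.7]
grip_width: 0.472
finger_force: 60.9
[ 0.52708203 -0.01177609  0.0769703 ] [ 0.48745652 -0.14765503 -1.71002465] [-1.20184987e-04  6.48697046e-01  7.61046658e-01 -3.34767521e-04] 0.4718098225166577
```

View pics/s2.png

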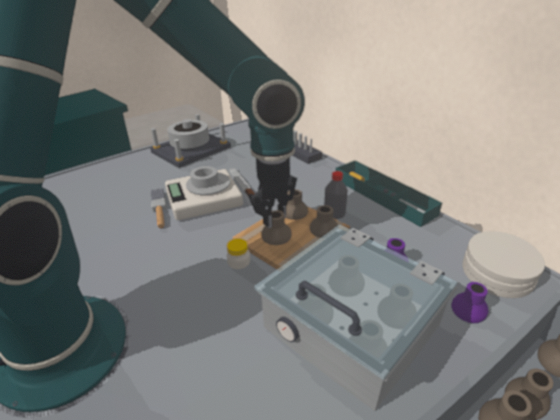

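The piece at (277,228) hangs upright over the empty half of the board, about 20 mm up. I'll lower it gently.

```bash
python3 -m crank '[{"translation":[0,0,0.15],"turn":[0,0,0],"gripper":1},{"translation":[0,0,0.1],"turn":[0,0,0],"gripper":1},{"translation":[0,0,0.06],"turn":[0,0,0],"gripper":1},{"translation":[0,0,0.04],"turn":[0,0,0],"gripper":1},{"translation":[0,0,0.02],"turn":[0,0,0],"gripper":1},{"translation":[0,0,0],"turn":[0,0,0],"gripper":1}]'
```

```text
time: 11.0
ee_pos: [0.5273, -0.0115, 0.0588]
tool_rot: [0.0, 0.649, 0.761, -0.0]
contact_force: [-0.4, 0.1, -2.2]
grip_width: 0.472
finger_force: 60.9
```

```bash
python3 -m crank '[{"translation":[0,0,0.02],"turn":[0,0,0],"gripper":1},{"translation":[0,0,0.02],"turn":[0,0,0],"gripper":1},{"translation":[0,0,0],"turn":[0,0,0],"gripper":1}]'
```

```text
time: 11.38
ee_pos: [0.5273, -0.0115, 0.0571]
tool_rot: [-0.0, 0.649, 0.761, 0.0]
contact_force: [-3.8, 0.1, 6.6]
grip_width: 0.472
finger_force: 61.8
```

```bash
python3 -m crank '[{"translation":[0,0,0],"turn":[0,0,0],"gripper":0},{"translation":[0,0,0],"turn":[0,0,0],"gripper":0},{"translation":[0,0,0],"turn":[0,0,0],"gripper":0},{"translation":[0,0,0],"turn":[0,0,0],"gripper":0},{"translation":[0,0,0],"turn":[0,0,0],"gripper":0},{"translation":[0,0,-0.3],"turn":[0,0,0],"gripper":0},{"translation":[0,0,-0.5],"turn":[0,0,0],"gripper":0},{"translation":[0,0,-0.8],"turn":[0,0,0],"gripper":0},{"translation":[0,0,-0.8],"turn":[0,0,0],"gripper":0},{"translation":[0,0,-0.8],"turn":[0,0,0],"gripper":0},{"translation":[0,0,-0.5],"turn":[0,0,0],"gripper":0}]'
python3 -m crank '[{"translation":[-0.3,-0.18,0],"turn":[0,0,0],"gripper":0},{"translation":[-0.5,-0.3,0],"turn":[0,0,0],"gripper":0},{"translation":[-0.7,-0.4,0],"turn":[0,0,0],"gripper":0},{"translation":[-0.8,-0.45,0],"turn":[0,0,0],"gripper":0},{"translation":[-0.8,-0.45,0],"turn":[0,0,0],"gripper":0},{"translation":[-0.8,-0.45,0],"turn":[0,0,0],"gripper":0},{"translation":[-0.8,-0.45,0],"turn":[0,0,0],"gripper":0},{"translation":[-0.6,-0.4,0],"turn":[0,0,0],"gripper":0},{"translation":[-0.4,-0.2,0],"turn":[0,0,0],"gripper":0},{"translation":[-0.12,-0.1,0],"turn":[0,0,0],"gripper":0},{"translation":[0,0,0],"turn":[0,0,0],"gripper":0},{"translation":[0,0,0],"turn":[0,0,0],"gripper":0}]'
python3 - <<'E'
from h import *
c=cam('wrist');im=camera('wrist');save(im,'pics/w3.png')
s=observe();print(s['ee_pos'],s['tool_rot'],s['joint_positions'])
d=[.49738,-.31132,.15913]
c_,s_=np.cos(d[2]),np.sin(d[2])
for y in(.05,0,-.05): print(proj(c,[[d[0]-.092*c_-y*s_,d[1]-.092*s_+y*c_,.156]]))
print([(np.round(r['location']).tolist(),round(r['p'],2)) for r in pinpoint('wrist','handle_bar')])
r=outline_of('wrist','handle_bar');print([(x['extent'],x['p']) for x in r])
save(camera('top'),'pics/t3.png')
a=cv2.imread('pics/w3.png');b=cv2.imread('pics/t3.png')[130:340,210:490]
cv2.imwrite('pics/m3.png',np.vstack([cv2.resize(a,(400,300)),cv2.resize(b,(400,300))]))
E
```

```text
time: 12.75
ee_pos: [0.5275, -0.0119, 0.2445]
tool_rot: [0.001, 0.649, 0.761, 0.001]
contact_force: [0.2, -0.4, -0.7]
grip_width: 0.998
finger_force: 0.0
time: 14.25
ee_pos: [0.4069, -0.3248, 0.2417]
tool_rot: [-0.0, 0.648, 0.762, 0.0]
contact_force: [0.3, 0.1, -0.2]
grip_width: 0.997
finger_force: 0.0
[ 0.40701673 -0.32477495  0.24177441] [-8.10724145e-05  6.48073464e-01  7.61577815e-01  1.02883209e-04] [-0.17797989  0.32929644  0.96722609  1.88284775 -0.30568733  1.08714065
  1.06964529]
[[285.1820819  137.22912685]]
[[285.18552971 215.73036551]]
[[285.19273875 284.33390535]]
[([283.0, 214.0], 0.58)]
[([219.3, 1.9, 340.7, 350.2], 0.55)]
```

View pics/m3.png

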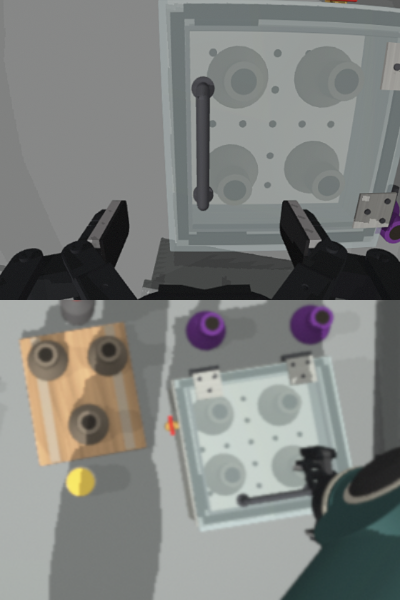

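The lower view shows the piece standing on the board's empty half. In the wrist view the bar is upright at column ~284, as predicted, and centred between the fingers. I'll grip the bar.

```bash
python3 -m crank '[{"translation":[-0.02,-0.02,0.2],"turn":[0,0,0],"gripper":0},{"translation":[0,0,0.4],"turn":[0,0,0],"gripper":0},{"translation":[0,0,0.5],"turn":[0,0,0],"gripper":0},{"translation":[0,0,0.4],"turn":[0,0,0],"gripper":0},{"translation":[0,0,0.3],"turn":[0,0,0],"gripper":0},{"translation":[0,0,0.2],"turn":[0,0,0],"gripper":0},{"translation":[0,0,0.1],"turn":[0,0,0],"gripper":0},{"translation":[0,0,0],"turn":[0,0,0],"gripper":0},{"translation":[0,0,0],"turn":[0,0,0],"gripper":1},{"translation":[0,0,0],"turn":[0,0,0],"gripper":1},{"translation":[0,0,0],"turn":[0,0,0],"gripper":1},{"translation":[0,0,0],"turn":[0,0,0],"gripper":1},{"translation":[0,0,0],"turn":[0,0,0],"gripper":1},{"translation":[0,0,0],"turn":[0,0,0],"gripper":1},{"translation":[0,0,0],"turn":[0,0,0],"gripper":1},{"translation":[0,0,0],"turn":[0,0,0],"gripper":1}]'
```

```text
time: 16.45
ee_pos: [0.406, -0.3267, 0.137]
tool_rot: [0.0, 0.649, 0.761, 0.0]
contact_force: [-0.3, 2.7, 4.8]
grip_width: 0.119
finger_force: 58.4
```

Gripped. I'll pull slowly along the hinge arc.

```bash
python3 -m crank '[{"translation":[0,0.003,-0.03],"turn":[0.08,0,0],"gripper":1},{"translation":[0,0.003,-0.03],"turn":[0.08,0,0],"gripper":1},{"translation":[0,0.003,-0.03],"turn":[0.08,0,0],"gripper":1},{"translation":[0,0.003,-0.03],"turn":[0.08,0,0],"gripper":1},{"translation":[0,0.003,-0.03],"turn":[0.08,0,0],"gripper":1},{"translation":[0,0.003,-0.03],"turn":[0.08,0,0],"gripper":1},{"translation":[0,0,0],"turn":[0,0,0],"gripper":1}]'
```

```text
time: 17.32
ee_pos: [0.4069, -0.3266, 0.1459]
tool_rot: [-0.014, 0.648, 0.761, -0.016]
contact_force: [2.2, -1.8, -5.0]
grip_width: 0.113
finger_force: 60.4
```

```bash
python3 -m crank '[{"translation":[0,0.003,-0.03],"turn":[0.08,0,0],"gripper":1},{"translation":[0,0.003,-0.03],"turn":[0.08,0,0],"gripper":1},{"translation":[0,0.003,-0.03],"turn":[0.08,0,0],"gripper":1},{"translation":[0,0.003,-0.03],"turn":[0.08,0,0],"gripper":1},{"translation":[0,0.003,-0.03],"turn":[0.08,0,0],"gripper":1},{"translation":[0,0.003,-0.03],"turn":[0.08,0,0],"gripper":1},{"translation":[0,0.003,-0.03],"turn":[0.08,0,0],"gripper":1},{"translation":[0,0.003,-0.03],"turn":[0.08,0,0],"gripper":1},{"translation":[0,0.003,-0.03],"turn":[0.08,0,0],"gripper":1},{"translation":[0,0.003,-0.03],"turn":[0.08,0,0],"gripper":1},{"translation":[0,0.003,-0.03],"turn":[0.08,0,0],"gripper":1},{"translation":[0,0,0],"turn":[0,0,0],"gripper":1},{"translation":[0,0,0],"turn":[0,0,0],"gripper":1},{"translation":[0,0,0],"turn":[0,0,0],"gripper":1},{"translation":[0,0,0],"turn":[0,0,0],"gripper":1}]'
python3 - <<'E'
from h import *
save(camera('side'),'pics/s4.png');s=observe();print(s['ee_pos'],s['contact_force'],np.abs(s['qvel']).max())
a=cv2.imread('pics/s4.png')[190:400,220:500];cv2.imwrite('pics/s4c.png',cv2.resize(a,None,fx=2.8,fy=2.8))
E
```

```text
time: 19.2
ee_pos: [0.4096, -0.3262, 0.1621]
tool_rot: [-0.038, 0.647, 0.76, -0.045]
contact_force: [1.9, -0.2, -4.3]
grip_width: 0.119
finger_force: 60.4
[ 0.40963775 -0.32616965  0.16213218] [ 1.7299825  -0.74501865 -4.90025138] 0.001993698200586884
```

View pics/s4c.png

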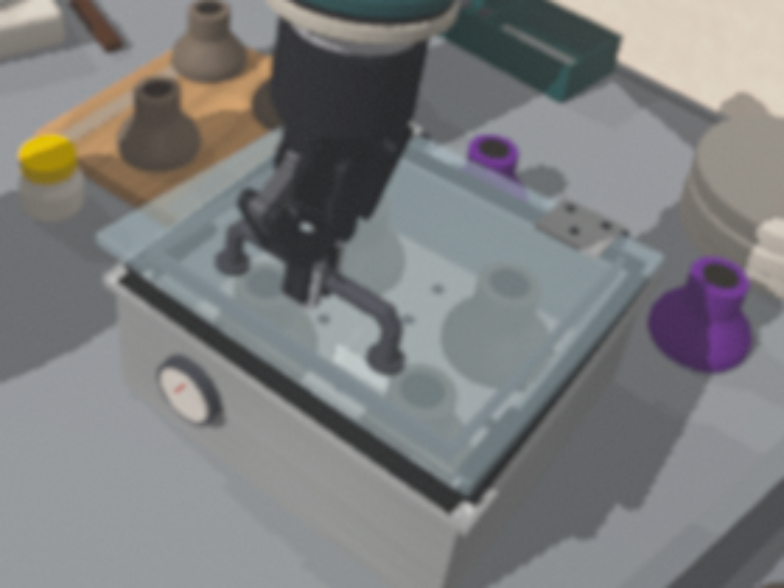

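The lid is open by about 3 cm at the front (the black gasket shows along (125,280)–(460,500) in the crop). The handle is still gripped, everything is steady, and the piece stands on the board at (158,125). I'm handing it in.

```bash
python3 -c "
from bench import *
print(job_done())"
```

```text
the job is handed in; nothing more can be done
None
```

I set the piece upright on the ware board, pulled the lid free by its handle, and handed in the job with the lid held steady at a front gap of about 3 cm; the hand-in returned no verdict.

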